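# Shut the brush kit drawer and draw the telescopic glass brush out to its second stop

## Robot

A 6-joint arm with a two-finger parallel gripper is mounted at the origin on the work surface. World frame = base frame: x ahead of the robot, y to its left, z up, the work surface at z = 0. Lengths are in mm, angles in rad, forces in N, time in s.
With the tool pointing down it reaches from about 400 to 925 mm from the base axis. Payload 3.4 kg.
Tool frame: the origin (TCP) lies midway between the tips of the shut fingers; the grasp point (between the pads) lies 19 mm behind it; z points along the fingers, x is the direction in which the jaws open and shut, and the axes are right-handed (so a half turn about z gives the same grasp; the last joint's range is limited). The gripper opens to 85 mm and grips with 20 to 120 N. Pads are 22 mm wide; open, the fingers measure 114 mm over their backs; the gripper's body (76 mm by 85 mm) begins 54 mm behind the grasp point. The pads swing forward as they close: fully open they stand 13 mm farther back than shut.
Start: joints at [1.095, 0.307, 1.506, -0, 1.328, -0.073], TCP at [224.892, 529.202, 231.305] pointing down, gripper open.
Joint ranges: [-3.12, 3.12], [-1.05, 2.28], [0.14, 2.33], [-1.42, 4.57], [0.1, 2.73], [-2.68, 2.68]. Speed limits (rad/s): [2.57, 2.57, 3.14, 3.14, 3.14, 3.14].

## Interface

Orientations are given as a unit quaternion [x, y, z, w].
In Python, from cell import ctrl, claw, status, imaging, models gives the robot as it stands. Calls block until the motion is done:
- ctrl.reach(position, orientation): joint-space move of the TCP to a pose.
- ctrl.movel(position, rotation=None, max_speed=150, until_force=None): straight line of the TCP; rotation=None keeps the orientation; max_speed is the mean speed in mm/s. With until_force (N) it stops when the force on the tool has changed by that much, and returns True; else False.
- ctrl.goto_joints(angles): joint-space move.
- claw.gripper_to(opening, force=None): finger opening in mm; force is the grip in N (None keeps the last); returns when the fingers have stopped.
- ctrl.dwell(seconds).
- ctrl.inverse_kinematics(position, orientation): joint angles nearest the present ones, or None.
- status.read_state(): the state.
- imaging.read_camera(name): name is "scene" or "top" or "wrist"; returns a dict with "img" (400x640x3 uint8, red, green, blue), "fx", "fy", "cx", "cy" (pixels), "distortion" ([k1, k2, p1, p2, k3] as OpenCV has them; the pictures are not rectified), "camera_from_world" (4x4, takes a point from world to camera coordinates). Camera axes: x right, y down, z forward; pixel columns grow to the right and rows downward; lengths in mm; the calibration is good to about 2 mm. A picture is of the moment at which its call begins. There is no depth.
A pose or a line that the arm cannot do raises ctrl.Unreachable and nothing moves.
- ctrl.hand_in(): hands the job in, once; it reports no verdict.
Trained networks look in the newest picture that a camera, given by its name, has taken for a name from the list of things; names that differ only in an ending like _2 or _b are one class to them, and where a whole thing is asked for, a point or a joint stands for the part that bears it (a point fixed in the world has none). Each returns a list of dicts, best first, with "score" (0 to 1); they miss things now and then, are a little off and sometimes report something else, mostly with a low value. They report only what shows in the picture. A call takes as long as a camera call.
- models.spot_in(camera, label): "uv" ([column, row] in pixels, amid what is visible of it).
- models.outline_of(camera, label): "pixels" (400x640 bool, what is visible of it) and "uv" ([column, row] in pixels, amid what is visible of it).
- models.mark_of(camera, label): "uv" ([column, row] in pixels: a listed point, or the origin of a listed thing).
The state is a dict: "clock": time; "joint_positions": joint angles; "joint_velocities": joint speeds; "tau": joint torques, N m; "eef_pos": TCP position; "ee_rot": TCP orientation; "wrist_force": force on the tool from outside, world axes, zero at the start; "torque": the same for the moment, N m; "gripper_width": finger opening in mm.
Only numpy, scipy, OpenCV 4.12 (cv2) and the standard library are available. Lean on these libraries where they do the work, as an engineer would, in place of code of your own. Each camera call takes 0.05 s, during which the arm holds its last target.

## Task

Get the glass-brush kit on the water counter ready: first push its open drawer fully home until it seats, then press the release button on top of the telescopic brush clipped to the kit's lid all the way in, and pull the brush's grip straight out past the first stop to the second stop at the end of its travel. The handle springs back if let go, so finish while still holding the grip, with the brush at its second stop. Leave the two glasses and the steel jar where they stand.

Things in the scene. Friction and masses are not known exactly. Their poses are not given: they have to be found in the camera images.
- kit: low white plastic cabinet fixed to the counter, 260 (x) x 220 (y) x 85 mm high; origin at the centre of its underside, on the counter. Its own -x side is the front, where the drawer slides out and to which the brush's grip points; it faces the robot's right (world -y, within 25 degrees).
- drawer (a joint): how far the kit's one drawer is open, m: 0 is fully home against its stop, 0.12 the most; starts 0.05 to 0.10. It slides along the kit's x and shuts towards +x. About 1 N of friction; from 12 mm a spring ball resists with some 3 to 5 N, clicks over at 5 mm and draws the drawer home.
- drawer_handle (a point): centre of the drawer's steel bar handle (moves with it): bar 140 mm long along the kit's y, 10 mm thick, 35 mm in front of the drawer's face, 45 mm above the counter. The face is 200 mm wide, 11 to 74 mm above the counter. The brush overhangs the handle's half on the kit's -y side: push on the +y half.
- brush: telescopic brush clipped fixed on the kit's lid, over its -y half, along the kit's x within 3 degrees. Origin on the lid (85 mm above the counter), 42 mm under the axis, which runs along its x. White bristle head at the +x end (to +228 mm), 26 mm aluminium tube, black housing at x -75 to -25 mm (36 mm wide, top 60 mm above the lid); 16 mm steel inner tube leaves it towards -x.
- release (a joint): how far the release button is pressed in, m: 0 out (handle locked), 0.006 fully in. Pressed straight down, it moves at about 3 N and stays in when let go; the handle is unlocked from 0.0045 on.
- release_top (a point): centre of the top of the release button, a round grey button 22 mm across standing 8 mm above the black housing, at x = -50 mm on the brush, 153 mm above the counter; facing up.
- pole (a joint): how far the inner tube with the grip is drawn out along the brush's -x, m: 0 is shoved in (the start, locked), first stop at about 0.060, second stop (end of travel) at 0.120. A return spring pulls back with 2 N (in) to 4.5 N (out). The first stop is a spring-ball catch that adds about 4 to 5 N between 0.053 and 0.060; let go anywhere, the grip springs back in.
- grip: black rubber grip on the inner tube's front end, round, 28 mm thick, 60 mm long along the brush's x. Origin at its middle on the axis, 127 mm above the counter; shoved in, it lies 125 mm from the brush's origin towards -x, 42 mm above the lid, near its front edge. 40 mm flange at the outer (-x) end, 36 mm collar at the inner. It slides but does not turn.
- tumbler_a: drinking glass, 66 mm across, 90 mm high, loose, standing upright on the counter; origin at the centre of its underside. Leave alone.
- tumbler_b: a second such glass, same size. Leave alone.
- straw_jar: round steel jar, 70 mm across, 100 mm high, loose, standing on the counter; origin at the centre of its underside. Leave alone.

How it is judged (in metres and radians):
On the way, in this order (a step that is already met when the one before it is completed fails the run):
1. the drawer is seated fully home (value of joint drawer below 0.003 m), for 0.2 s.
2. the release button is pressed in (value of joint release above 0.0045 m), for 0.1 s.
3. the grip is drawn out past the first stop to the second stop by the fingers (value of joint pole above 0.112 m and contact force between the fingers and grip above 1.5 N), for 0.2 s.
At the end, for the whole second after the job is handed in: the drawer is home (less than 3 mm open), the release button is in (4.5 mm or more), the handle is out at its second stop (112 mm or more of 120), at rest, and the robot's fingers hold the grip there (more than 1.5 N of contact) through the last second (all of step 3 and value of joint drawer below 0.003 m and value of joint release above 0.0045 m and velocity of joint pole between -0.02 and 0.02 m/s); the arm keeps its last pose, push and grip.
It fails at once if a glass or the jar is moved more than 20 mm (distance of any of tumbler_a, tumbler_b, straw_jar from where it was at the start of the episode above 0.02 m).
It also fails if it takes over 53 s, if anything falls off the work surface, if the arm or the gripper's body presses on something with over 40 N, if the wrist force passes 120 N, or if a joint passes its speed limit or range.

## Working session

There is one attempt and no reset: what is moved stays moved. The work goes in short steps, each a Python script; the robot and the scene stay as the last script left them, time stands still between calls to the robot, and variables do not carry over. Pictures are saved under pics/ and viewed, and the job is handed in when it is done.

```bash
ls; mkdir -p pics
python3 - <<'E'
from cell import ctrl, claw, status, imaging, models
import cv2, numpy as np
for c in ["scene","top","wrist"]:
    d=imaging.read_camera(c)
    cv2.imwrite(f"pics/{c}0.png",d["img"][:,:,::-1])
    T=d["camera_from_world"]; print(c,d["fx"],d["distortion"],-T[:3,:3].T@T[:3,3], T[2,:3])
    for l in ["kit","drawer_handle","brush","release_top","grip","tumbler_a","straw_jar"]:
        print(l,[(np.round(r["uv"],1).tolist(),round(r["score"],2)) for r in models.mark_of(c,l)][:3])
print(status.read_state())
E
```

```text
pics
scene 435.5880727588874 [-0.07373503  0.          0.          0.          0.        ] [1189.13541548  381.04844916 1271.03012961] [-0.48788727 -0.24573508 -0.83760389]
kit [([312.9, 208.4], 0.58)]
drawer_handle [([257.2, 168.7], 0.96)]
brush [([258.7, 168.3], 0.72)]
release_top [([299.8, 192.3], 0.41)]
grip [([281.0, 184.9], 0.63)]
tumbler_a [([432.8, 222.8], 0.94), ([195.2, 166.2], 0.73)]
straw_jar [([416.6, 266.2], 0.92)]
top 511.04940122728885 [-0.02504126  0.          0.          0.          0.        ] [ 378.48377863   31.83220317 1420.35472601] [ 0.09188351  0.01456576 -0.99566323]
kit [([323.1, 200.4], 0.56), ([340.5, 177.3], 0.18)]
drawer_handle [([413.5, 210.0], 0.59), ([323.6, 200.1], 0.35)]
brush [([318.1, 177.3], 0.89)]
release_top [([339.6, 178.5], 0.41)]
grip [([367.2, 184.3], 0.72), ([493.5, 190.8], 0.33)]
tumbler_a [([493.8, 188.1], 0.64), ([322.8, 201.2], 0.59), ([188.2, 246.5], 0.56)]
straw_jar [([184.8, 179.9], 0.76)]
wrist 323.0551909431814 [0.01409278 0.         0.         0.         0.        ] [155.50313161 559.19860631 374.47688399] [ 0.27017705 -0.11452963 -0.95597454]
kit []
drawer_handle []
brush [([288.6, 298.3], 0.7)]
release_top []
grip []
tumbler_a [([288.1, 295.5], 0.59)]
straw_jar []
{'clock': 1.2, 'joint_positions': array([ 1.09551537e+00,  3.06794404e-01,  1.50642809e+00,  2.65629395e-05,
        1.32838952e+00, -7.34815326e-02]), 'joint_velocities': array([-0.00194122,  0.00077692,  0.00152556,  0.00097087,  0.00060426,
        0.00044452]), 'tau': array([ 7.43261990e-04, -4.57502496e+01, -2.52343905e+01, -4.52794802e-04,
        9.82504207e-04,  7.87369061e-06]), 'eef_pos': array([224.86916258, 529.19882162, 231.29748528]), 'ee_rot': array([ 8.33990695e-01,  5.51778507e-01, -1.47495473e-05, -6.51151020e-06]), 'wrist_force': array([-0.39601132,  0.77643083,  0.39933352]), 'torque': array([0.05252251, 0.00970444, 0.02208863]), 'gripper_width': 85.36146134616469}
```

View pics/scene0.png

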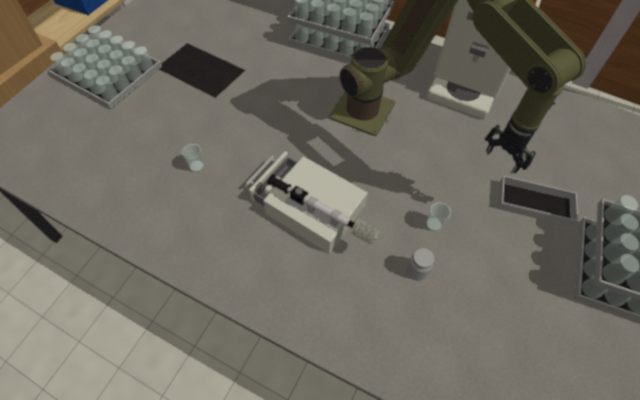

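View pics/top0.png

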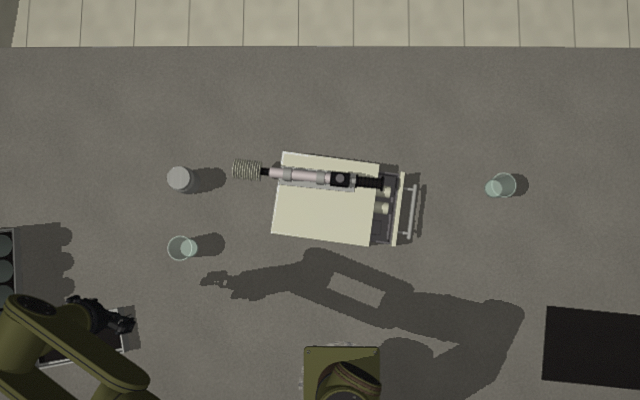

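```bash
cat > h.py <<'E'
import cv2, numpy as np
from cell import ctrl, claw, status, imaging, models
def ray(d,uv):
    K=np.array([[d["fx"],0,d["cx"]],[0,d["fy"],d["cy"]],[0,0,1.]])
    p=cv2.undistortPoints(np.array([[uv]],float),K,np.array(d["distortion"],float))[0,0]
    T=d["camera_from_world"];R=T[:3,:3]
    return -R.T@T[:3,3], R.T@np.array([p[0],p[1],1.])
def onz(d,uv,z):
    o,r=ray(d,uv); return o+r*(z-o[2])/r[2]
def proj(d,P):
    K=np.array([[d["fx"],0,d["cx"]],[0,d["fy"],d["cy"]],[0,0,1.]]);T=d["camera_from_world"]
    return cv2.projectPoints(np.array(P,float).reshape(-1,3),cv2.Rodrigues(T[:3,:3])[0],T[:3,3],K,np.array(d["distortion"],float))[0].reshape(-1,2)
E
python3 - <<'E'
import cv2
a=cv2.imread("pics/top0.png")[140:260,225:445]; cv2.imwrite("pics/topz.png",cv2.resize(a,None,fx=3.6,fy=3.6,interpolation=cv2.INTER_CUBIC))
a=cv2.imread("pics/scene0.png")[140:260,235:395]; cv2.imwrite("pics/scz.png",cv2.resize(a,None,fx=5,fy=5,interpolation=cv2.INTER_CUBIC))
E
```

```text
(no output)
```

View pics/topz.png

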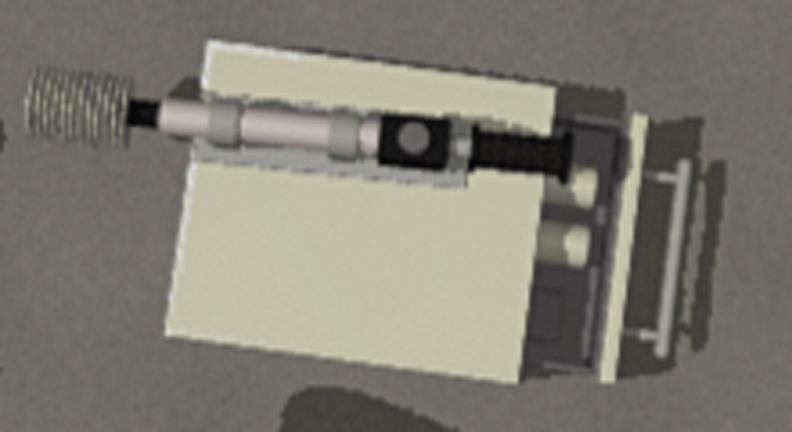

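View pics/scz.png

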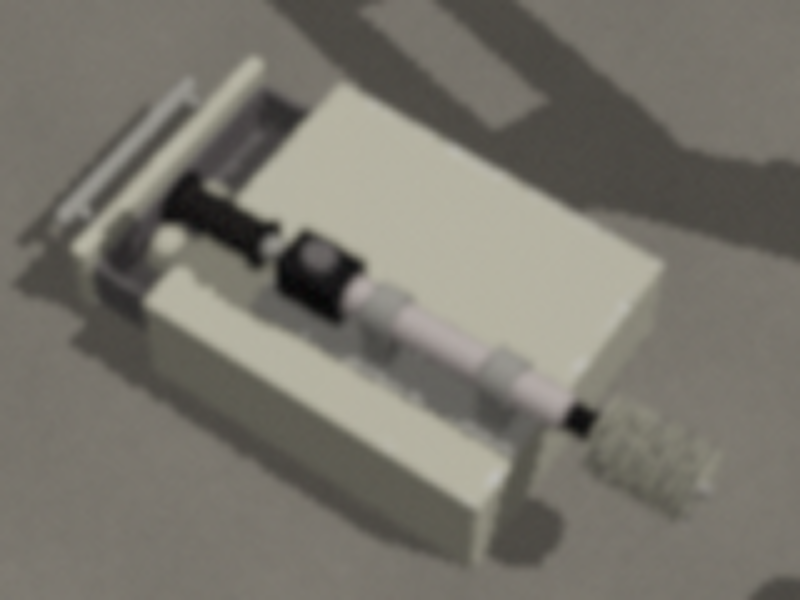

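Run:
```python
from h import *
t=imaging.read_camera("top"); s=imaging.read_camera("scene")
T=lambda u,v:((u+.5)/3.6+225-.5,(v+.5)/3.6+140-.5)
S=lambda u,v:((u+.5)/5+235-.5,(v+.5)/5+140-.5)
c=[onz(t,T(*p),85) for p in [(208,40),(555,87),(520,383),(165,336)]]
c2=[onz(s,S(*p),85) for p in [(470,508),(150,298),(345,85),(662,263)]]
for q in (c,c2):
    q=np.array(q);m=q.mean(0); ax=(q[0]-q[1]+q[3]-q[2]); ax/=np.linalg.norm(ax)
    print("lid",q.round().tolist(),m, "kit yaw",np.degrees(np.arctan2(ax[1],ax[0])),[np.linalg.norm(q[i]-q[(i+1)%4]).round() for i in range(4)])
print("btn",onz(t,T(414,139),153),onz(s,S(320,250),153))
print("grip",[onz(t,T(*p),127) for p in [(471,147),(572,156)]],[onz(s,S(*p),127) for p in [(267,243),(180,198)]])
print("handle",[onz(t,T(*p),50) for p in [(684,162),(662,355)]],[onz(s,S(*p),50) for p in [(68,215),(188,88)]])
print("gl", [onz(t,p,0) for p in [(188.2,246.5),(493.8,188.1)]],onz(t,(184.8,179.9),0),[onz(s,p,0) for p in [(432.8,222.8),(195.2,166.2),(416.6,266.2)]])
```

```text
lid [[624.0, 161.0, 85.0], [590.0, -94.0, 85.0], [374.0, -68.0, 85.0], [406.0, 189.0, 85.0]] [498.60365273  46.66853044  85.        ] kit yaw 82.6581693493821 [np.float64(257.0), np.float64(218.0), np.float64(259.0), np.float64(219.0)]
lid [[627.0, 156.0, 85.0], [587.0, -94.0, 85.0], [375.0, -64.0, 85.0], [408.0, 188.0, 85.0]] [499.28686059  46.71298692  85.        ] kit yaw 81.70012357151302 [np.float64(253.0), np.float64(214.0), np.float64(255.0), np.float64(221.0)]
btn [542.4090747    9.94241487 153.        ] [542.57185045   8.42280878 153.        ]
grip [array([540.27039058, -30.85081211, 127.        ]), array([ 534.22943143, -102.21884066,  127.        ])] [array([538.42894162, -32.45772114, 127.        ]), array([533.98177939, -98.8135703 , 127.        ])]
handle [array([ 539.42247302, -193.95170043,   50.        ]), array([ 395.30405812, -176.30061547,   50.        ])] [array([ 537.5568709 , -191.58775991,   50.        ]), array([ 405.04503073, -174.36029757,   50.        ])]
gl [array([368.87119739, 427.68304984,   0.        ]), array([ 536.77303344, -422.97257788,    0.        ])] [555.45760444 443.07576905   0.        ] [array([362.40131868, 421.11354115,   0.        ]), array([ 539.08137657, -425.54561923,    0.        ]), array([5.37120495e+02, 4.26788071e+02, 2.27373675e-13])]
```

```bash
cat >> h.py <<'E'
from scipy.spatial.transform import Rotation as Rn
def down(deg):  # tool z down, tool x at yaw deg
    a=np.radians(deg); x=np.array([np.cos(a),np.sin(a),0]); z=np.array([0,0,-1.]); y=np.cross(z,x)
    return Rn.from_matrix(np.column_stack([x,y,z])).as_quat()
KY=82.3; kx=np.array([np.cos(np.radians(KY)),np.sin(np.radians(KY)),0]); ky=np.array([-kx[1],kx[0],0]); KO=np.array([499,46.7,0])
kit=lambda x,y,z: KO+kx*x+ky*y+np.array([0,0,z])
def st():
    s=status.read_state(); print(round(s["clock"],2),s["eef_pos"].round(1),"F",s["wrist_force"].round(1),"w",round(s["gripper_width"],1),s["joint_positions"].round(2))
def snap(c,n,crop=None,f=1):
    d=imaging.read_camera(c); a=d["img"][:,:,::-1]
    if crop: a=a[crop[1]:crop[3],crop[0]:crop[2]]
    cv2.imwrite(f"pics/{n}.png",cv2.resize(np.ascontiguousarray(a),None,fx=f,fy=f,interpolation=cv2.INTER_CUBIC)); return d
E
python3 - <<'E'
from h import *
for q in (KY-90,KY+90): print(q,ctrl.inverse_kinematics(kit(-270,35,240),down(q)))
q=KY-90
ctrl.reach(kit(-275,35,240),down(q)); st()
claw.gripper_to(0,40)
ctrl.movel(kit(-275,35,90),max_speed=200); st()
snap("top","t1",(225,140,505,260),2.8); snap("wrist","w1"); snap("scene","s1",(180,100,400,260),3.4)
E
```

```text
-7.700000000000003 [-5.55675817e-01  1.65812917e-01  1.68108707e+00 -4.44089210e-16
  1.29469267e+00 -4.21285464e-01]
172.3 None
4.04 [ 427.8 -220.5  240. ] F [ 0.4  0.  -0.5] w 85.2 [-0.56  0.17  1.68  0.    1.3  -0.43]
5.71 [ 428.1 -221.6   90.6] F [ 0.2 -1.2  0.6] w 0.2 [-0.57  0.34  1.88 -0.    0.92 -0.43]
```

View pics/t1.png

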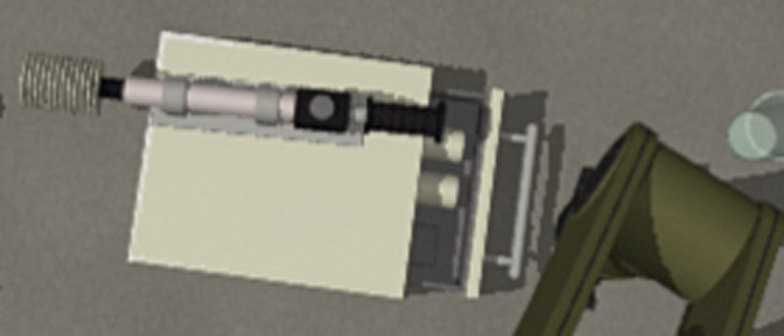

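View pics/w1.png

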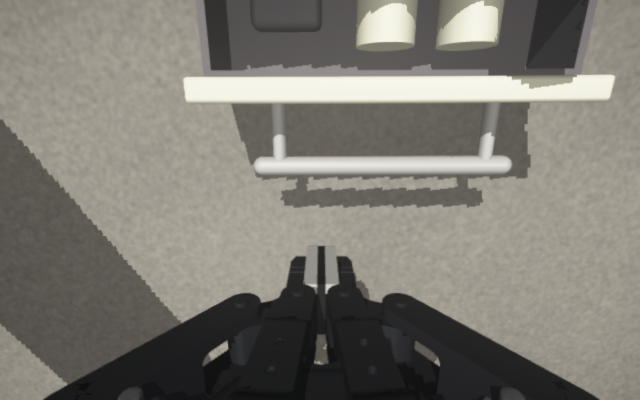

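View pics/s1.png

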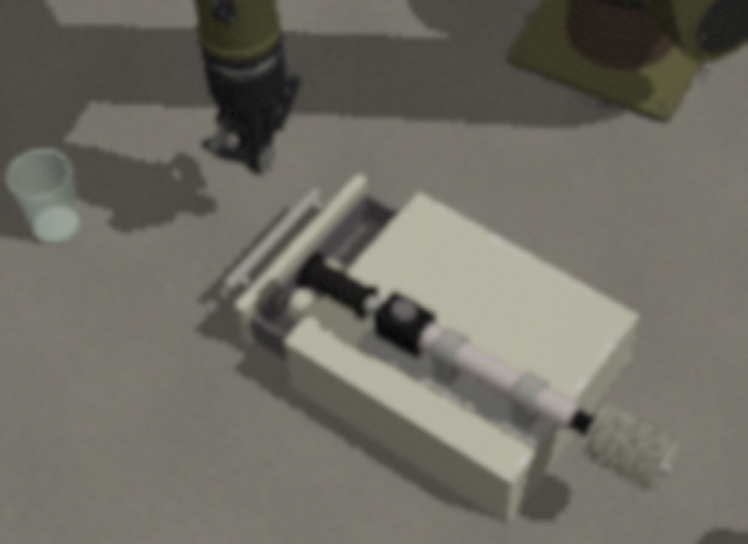

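Run:
```python
from h import *
print(ctrl.movel(kit(-275,35,34),max_speed=100,until_force=15)); st()
print(ctrl.movel(kit(-158,35,34),max_speed=60,until_force=20)); st()
p=status.read_state()["eef_pos"]; print("kit x",(p-KO)@kx)
snap("wrist","w2"); snap("scene","s2",(180,100,400,260),3.4)
```

```text
False
6.57 [ 427.8 -221.4   34.3] F [-1.  -1.   0.5] w 0.4 [-0.57  0.43  1.94 -0.    0.77 -0.43]
True
7.99 [ 440.  -128.8   34. ] F [-2.  -5.5  2.5] w 0.2 [-0.37  0.41  1.99 -0.01  0.74 -0.24]
kit x -181.80021930656844
```

View pics/w2.png

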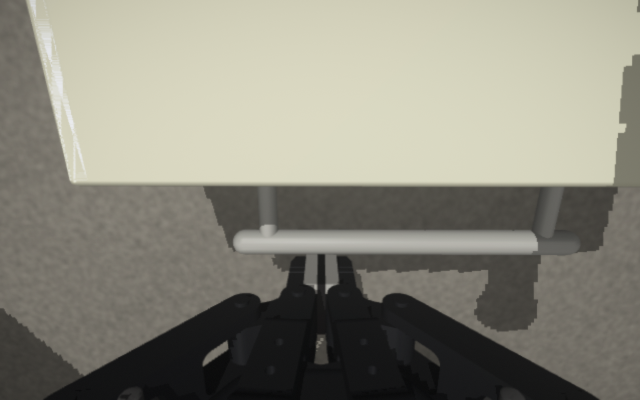

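View pics/s2.png

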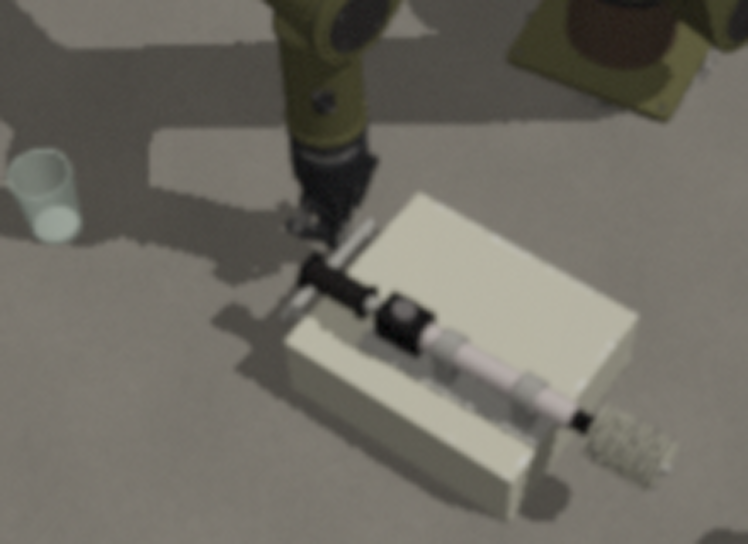

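Run:
```python
from h import *
print(ctrl.movel(kit(-165,35,34),max_speed=30,until_force=15)); st()
p=status.read_state()["eef_pos"]; print("kit x",(p-KO)@kx)
ctrl.dwell(0.2)
ctrl.movel(kit(-215,35,34),max_speed=100)
ctrl.movel(kit(-215,35,220),max_speed=200)
B=np.array([542.5,9.2,0])
ctrl.reach(B+[0,-60,220],down(85-90)); st()
t=snap("top","t3",(225,140,505,260),2.8); w=snap("wrist","w3")
for l in ["release_top","grip"]:
    for d,c,z in ((t,"top",0),(w,"wrist",0)):
        print(l,c,[(onz(d,r["uv"],153 if l[0]=="r" else 127).round(1),round(r["score"],2),np.round(r["uv"])) for r in models.mark_of(c,l)][:3])
```

```text
True
8.36 [ 439.9 -128.9   34.1] F [-1.4 -3.5  3.1] w 0.1 [-0.37  0.41  1.99 -0.01  0.74 -0.23]
kit x -181.89067197830227
10.78 [541.7 -50.4 218.5] F [-1.1  0.2 -0.1] w -0.2 [-0.17  0.28  1.59 -0.    1.28 -0.08]
release_top top [(array([544.5,  12.5, 153. ]), 0.48, array([339., 177.]))]
release_top wrist []
grip top []
grip wrist [(array([537. , -64.8, 127. ]), 0.7, array([318., 224.]))]
```

View pics/w3.png

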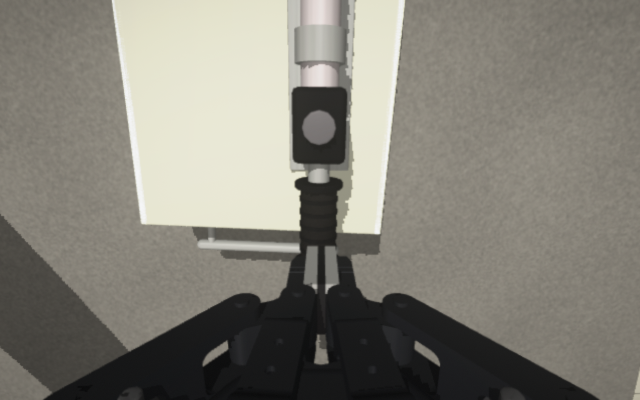

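View pics/t3.png

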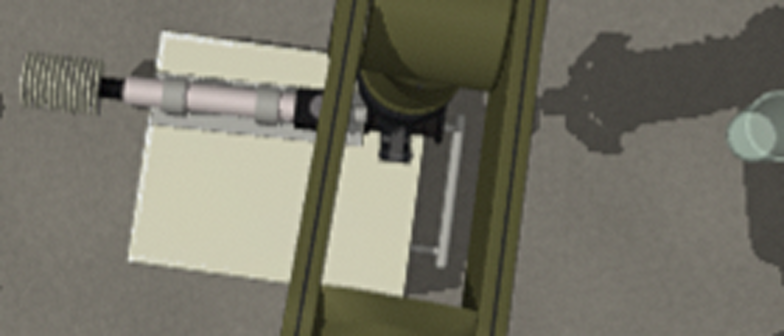

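Run:
```python
from h import *
w=imaging.read_camera("wrist")
b=onz(w,(319,128),153); g1=onz(w,(319,183),127+10); g2=onz(w,(319,93),145); print(b,g1,g2)
B=(b+np.array([542.5,9.2,153]))/2; print(B)
assert np.hypot(*(b-B)[:2])<4
B[2]=165; ctrl.movel(B,max_speed=150); st()
B[2]=143; print(ctrl.movel(B,max_speed=20,until_force=14)); st()
snap("wrist","w4"); snap("scene","s4",(180,100,400,260),3.4)
```

```text
[545.40561001   8.39418833 153.        ] [541.81016153 -31.22138847 137.        ] [547.24818837  29.56053281 145.        ]
[543.952805     8.79709417 153.        ]
11.82 [544.3   8.6 165.3] F [ 0.2 -0.6  1.2] w -0.2 [-0.06  0.32  1.66 -0.    1.15  0.03]
True
12.7 [543.9   8.7 146.9] F [-1.2 -0.   6.9] w -0.5 [-0.06  0.34  1.69 -0.    1.11  0.03]
```

View pics/w4.png

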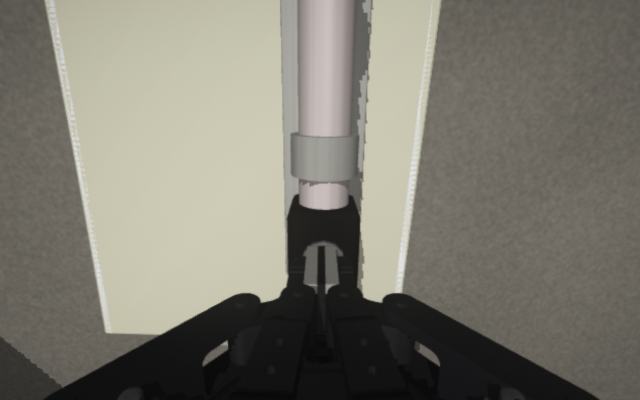

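Run:
```python
from h import *
p=status.read_state()["eef_pos"]
print(ctrl.movel([p[0],p[1],142],max_speed=20,until_force=14)); st(); ctrl.dwell(.15)
ctrl.movel([544,8.8,200],max_speed=150)
claw.gripper_to(65,40)
G=np.array([537.5,-65.9,0])
ctrl.movel(G+[0,0,205],max_speed=150)
print(ctrl.movel(G+[0,0,107],max_speed=100,until_force=12)); st()
claw.gripper_to(0,40); st()
snap("wrist","w5"); snap("scene","s5",(180,100,400,260),3.4)
```

```text
True
13.01 [544.    8.6 146.9] F [-2.  -0.7  8.3] w 0.0 [-0.06  0.34  1.69 -0.    1.11  0.03]
False
16.08 [538.1 -65.9 107.6] F [0.1 0.3 1.3] w 65.1 [-0.2   0.39  1.74 -0.    1.02 -0.11]
16.52 [537.4 -66.  107.7] F [-2.2 -1.1  5.6] w 27.1 [-0.2   0.39  1.74 -0.    1.02 -0.11]
```

View pics/w5.png

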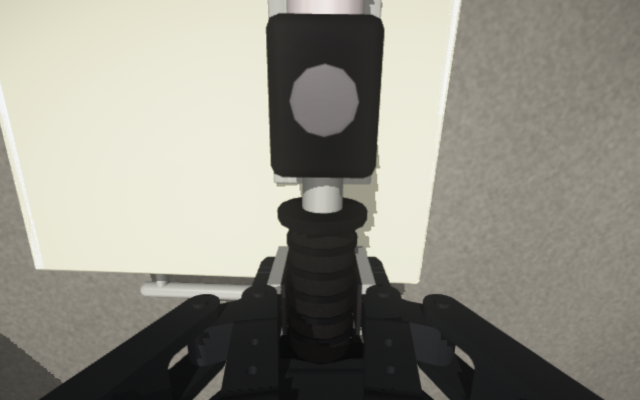

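View pics/s5.png

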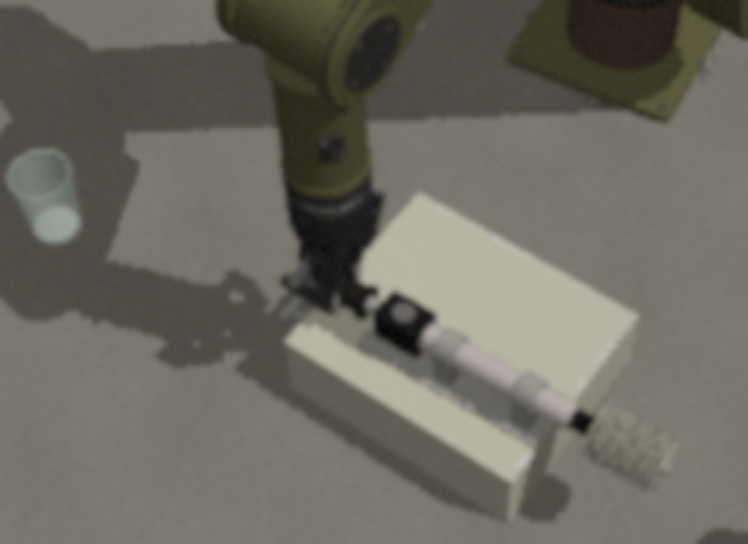

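Run:
```python
from h import *
claw.gripper_to(0,60)
p=status.read_state()["eef_pos"]
u=-np.array([np.cos(np.radians(85)),np.sin(np.radians(85)),0])
print(ctrl.movel(p+u*40,max_speed=60,until_force=22)); st()
print(ctrl.movel(p+u*128,max_speed=60,until_force=24)); st()
q=status.read_state()["eef_pos"]; print("drawn",(q-p)@u, np.cross(u,q-p)[2])
snap("wrist","w6"); snap("scene","s6",(180,100,400,260),3.4)
```

```text
False
17.65 [ 533.3 -106.5  107.8] F [-2.3  2.5  5.3] w 26.1 [-0.27  0.39  1.73 -0.    1.02 -0.19]
True
18.98 [ 525.4 -184.5  107.8] F [0.3 4.5 3.7] w 26.5 [-0.42  0.41  1.7   0.01  1.04 -0.34]
drawn 119.12176804621461 -1.6456906236971314
```

View pics/w6.png

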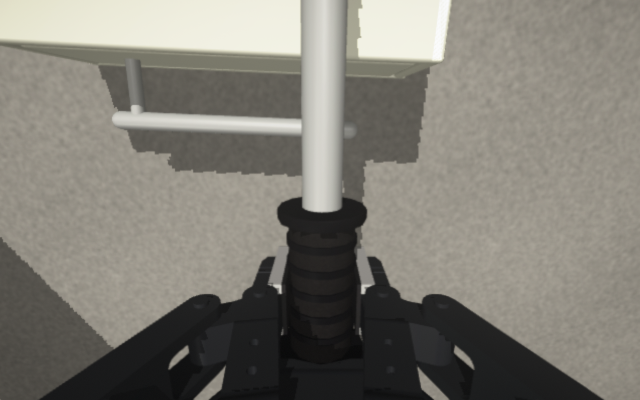

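View pics/s6.png

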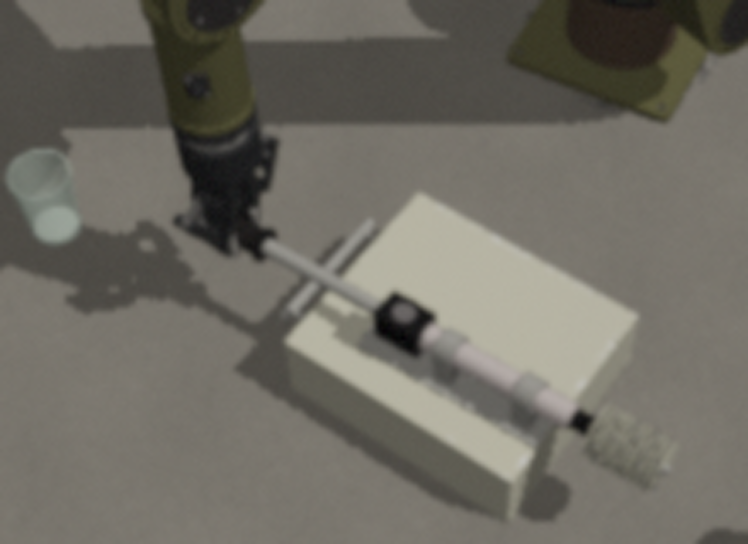

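Run:
```python
from h import *
ctrl.dwell(0.6); st(); ctrl.hand_in(); st()
```

```text
19.68 [ 525.4 -183.8  107.8] F [3.5 3.5 5.2] w 26.2 [-0.42  0.41  1.7   0.01  1.04 -0.33]
the job is handed in; nothing more can be done
the job is handed in; nothing more can be done
```

The brush kit is ready, and I handed the job in at about 19.7 s, with the gripper still holding the brush's grip. The hand-in reports no verdict, so the results below come from my own checks.

- **Drawer:** I pushed the +y half of the bar handle until the force rose, and a second push moved it no further. It stopped 0.8 mm short of the home position I worked out, which is inside the uncertainty of my position estimate. The later pictures still show it shut.
- **Release button:** I pressed it down until the fingers' height was 6.1 mm below its starting top, against 6 mm for fully in. A second press went no deeper.
- **Brush grip:** I pulled it straight out until it met the end stop, at 119 mm of travel by the fingers against the 120 mm second stop. The grip did not slip in the fingers; its collar is at the same place in the wrist pictures before and after the pull. After a 0.6 s wait it had eased back 0.7 mm and was still gripped at 26 mm opening, so about 118 mm against the required 112 mm.
- **Glasses and jar:** the arm stayed well clear of them. The near glass is unmoved in every picture; I did not measure the other glass and the jar again at the end.

No check failed. The wrist force readings vary by a few newtons between readings, so I relied on positions and pictures more than on force values.

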